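Hold a bag clip gaping around a recipe card's edge

ROBOT

A 6-joint arm with a two-finger parallel gripper is mounted at the origin on a cart in front of the work surface, level with it; the furniture and walls round the work are solid. World frame = base frame: x ahead of the robot, y to its left, z up, the work surface at z = 0. Lengths are in m, angles in rad, forces in N, time in s.
With the tool pointing down it reaches from about 0.375 to 0.925 m from the base axis. Payload 5.7 kg.
Tool frame: the origin (TCP) lies on the centre line of the jaws, within the pads' length; the fingertips stand r.tips_ahead ahead of it and the grasp point (between the pads) lies 3 mm ahead of it (r.tips_ahead is the distance from the TCP to the fingertips, in m); z points along the fingers, y is the line along which they close (so a half turn about z gives the same grasp; the last joint's range is limited). The gripper opens to 85 mm and grips with 20 to 120 N. Pads are 22 mm wide; open, the fingers measure 114 mm over their backs; the gripper's body (76 mm by 85 mm) begins 54 mm behind the grasp point. The pads swing forward as they close: fully open they stand 13 mm farther back than shut.
Start: joints at [-1.399, 0.359, 1.51, -0, 1.272, -0.115], TCP at [0.17, -0.575, 0.253] pointing down, gripper open.
Joint ranges: [-2.97, 2.97], [-1.01, 2.36], [0.21, 2.38], [-0.96, 4.11], [0.2, 2.71], [-2.98, 2.98]. Speed limits (rad/s): [2.39, 2.39, 3.14, 3.14, 3.14, 3.14].

INTERFACE

Orientations are given as a rotation vector (axis times angle).
In Python, from rig import r gives the robot as it stands. Calls block until the motion is done:
- r.goto(position, orientation): joint-space move of the TCP to a pose.
- r.movel(position, orientation=None, vel=0.15, guard=None): straight line of the TCP; orientation=None keeps the orientation; vel is the mean speed in m/s. With guard (N) it stops when the force on the tool has changed by that much, and returns True; else False.
- r.goto_joints(angles): joint-space move.
- r.release() and r.grab(): open the fingers fully, or close them until they stop; the grip force is fixed at half the most.
- r.wait(seconds).
- r.inverse_kinematics(position, orientation): joint angles nearest the present ones, or None.
- r.read_state(): the state.
- r.camera(name): name is "scene" or "top" or "wrist"; returns a dict with "img" (384x512x3 uint8, blue, green, red), "fx", "fy", "cx", "cy" (pixels), "view" (4x4, takes a point from world to camera coordinates). Camera axes: x right, y down, z forward; pixel columns grow to the right and rows downward; lengths in m; the calibration is good to about 2 mm. A picture is of the moment at which its call begins. There is no depth.
A pose or a line that the arm cannot do raises r.IKError and nothing moves.
- r.finish_job(): hands the job in; it is judged then, once.
Trained networks look in a picture, given as the dict that the camera call returned (one of the last four; its "shot" number tells which), for a name from the list of things; names that differ only in an ending like _2 or _b are one class to them, and where a whole thing is asked for, a point or a joint stands for the part that bears it (a point fixed in the world has none). Each returns a list of dicts, best first, with "score" (0 to 1); they miss things now and then, are a little off and sometimes report something else, mostly with a low value. They report only what shows in the picture. A call takes as long as a camera call. They do not tell look-alikes from the thing itself.
- r.silhouettes(target, picture): "mask" (384x512 bool, what is visible of it).
- r.mark_of(target, picture): "centre" ([x, y, z] in m, in world coordinates, good to about 4 mm: a listed point, or the origin of a listed thing).
The state is a dict: "time": time; "qpos": joint angles; "qd": joint speeds; "tau": joint torques, N m; "tool_pos": TCP position; "ee_rot": TCP orientation; "ft_force": force on the tool from outside, world axes, zero at the start; "ft_torque": the same for the moment, N m; "width": finger opening in m; "finger_force": force on a finger pad.
Only numpy, scipy, OpenCV 4.12 (cv2) and the standard library are available. Lean on these libraries where they do the work, as an engineer would, in place of code of your own. Each camera call takes 0.05 s, during which the arm holds its last target. There are 200 camera calls.

TASK

Pick up the bag clip by its two finger levers, squeeze it wide open, and then bring it, level, to the taller of the two recipe cards so that the upper half of the upright card edge that faces the robot stands between the gaping jaws, well inside the mouth and touched by neither jaw. Finish while holding it there: keep squeezing, do not let go and do not let the clip bite. Leave both cards, the jam jar and the mug where they stand.

Things in the scene. Friction and masses are not known exactly. Their poses are not given: they have to be found in the camera images.
- clip: white plastic spring bag clip (like a wide clothes peg) lying on its side, 112 mm long, 30 mm high, 55 g. Origin: bottom end of its upright steel pin; x to the jaw tips (60 mm ahead), z up along the pin. Two levers splay from the pin back to x = -52 mm. Pinched together across y they open the jaws: 4 N on each lever starts them, 7 N spreads them fully to a stop; let go, it springs shut
- clip_grip (a point): point midway between the levers where they are best pinched: 42 mm behind the pin, at half height (15 mm above the underside). The clip is 46 mm wide here over the levers when shut, 20 mm when fully open, where the levers' outer faces are flat and parallel (30 mm high)
- clip_mouth (a point): middle of the mouth, between the tips of the open jaws: 56 mm ahead of the pin (98 mm ahead of clip_grip), at half height of the clip. The jaw tips open to about 34 mm apart; the space between the jaws is free from here back to 51 mm
- clip_left (a joint): angle by which the left half of the clip is opened (rad): 0 shut, 0.30 fully open; each half moves its jaw tip about 17 mm at 0.30. Wide open means more than 0.24
- clip_right (a joint): the same for the right half; the two halves open together
- tall_card: the taller recipe card: white, ruled, 90 mm wide, 3 mm thick, upright in a wooden block 60 x 70 x 28 mm; its top is 170 mm above the worktop. Loose, 0.7 kg in all. Origin under the block's middle; x in the card's plane, away from the robot, y square to the card, z up. The edge facing the robot is at x = -45 mm; its upper half is that above 100 mm
- tall_edge (a point): point on that upright edge of the tall card that faces the robot, at mid thickness, 130 mm above the worktop
- short_card: the shorter recipe card, a bystander: same card, block and axes, but its top is only 110 mm above the worktop. The two cards may stand in either place
- jam_jar: jam jar standing behind the clip, between the two cards, 65 x 69 x 86 mm, a bystander; origin under its middle
- mug: mug with dots on the glass board to the left, 78 x 116 x 101 mm, a bystander; origin under its middle
Not all that is in view belongs to the job. What is shaped like the clip but red or turquoise is not meant.

How it is judged:
By the outcome, as a careful person would: the job done as asked, in the order asked, and still so for the second after the job is handed in, while the arm keeps its last pose, push and grip.
It also fails if it takes over 32 s, if anything falls off the work surface, if the arm or the gripper's body presses on something with over 40 N, if the wrist force passes 120 N, or if a joint passes its speed limit or range.

## Working session

There is one attempt and no reset: what is moved stays moved. The work goes in short steps, each a Python script; the robot and the scene stay as the last script left them, time stands still between calls to the robot, and variables do not carry over. Pictures are saved under pics/ and viewed, at most 10 in all, crops included, and the job is handed in when it is done.

```bash
mkdir -p pics; python3 - <<'E'
from rig import r
import cv2,numpy as np
s=r.read_state();print(s['time'],s['tool_pos'],s['ee_rot'],s['width'],r.tips_ahead)
for n in ("scene","top"):
    p=r.camera(n);cv2.imwrite(f"pics/{n}0.png",p["img"])
    print(n,p["fx"],np.round(p["view"],3).tolist())
    for t in ("clip","clip_grip","clip_mouth","tall_card","tall_edge","short_card","jam_jar","mug"):
        for d in r.mark_of(t,p): 
            c=np.array(d["centre"]);v=p["view"]@np.r_[c,1];print(t,np.round(c,3),round(d["score"],2),"px",int(p["fx"]*v[0]/v[2]+p["cx"]),int(p["fy"]*v[1]/v[2]+p["cy"]))
a=cv2.imread("pics/scene0.png");b=cv2.imread("pics/top0.png")
print(r.read_state()['time'])
E
```

```text
0.0 [ 0.16961406 -0.57485366  0.2524204 ] [-3.10747161e+00 -4.48655990e-01  4.19154488e-05] 0.08574536464498973 0.022
scene 359.7994953076911 [[-0.841, -0.541, -0.015, 0.371], [-0.298, 0.485, -0.822, 0.306], [0.452, -0.687, -0.569, 0.813], [0.0, 0.0, 0.0, 1.0]]
clip [ 0.535 -0.19   0.002] 0.94 px 265 197
clip [ 0.383 -0.206  0.   ] 0.78 px 309 211
clip [ 0.432 -0.029  0.004] 0.69 px 266 237
clip [ 0.455 -0.469  0.001] 0.66 px 323 166
clip_grip [ 0.498 -0.193  0.016] 0.81 px 275 197
clip_grip [ 0.395 -0.036  0.017] 0.63 px 278 237
clip_grip [ 0.437 -0.428  0.014] 0.61 px 323 169
clip_grip [ 0.424 -0.188  0.016] 0.58 px 295 206
clip_mouth [ 0.591 -0.186  0.017] 0.98 px 250 189
clip_mouth [ 0.485 -0.01   0.017] 0.91 px 247 231
clip_mouth [ 0.331 -0.224  0.014] 0.61 px 327 210
clip_mouth [ 0.482 -0.516  0.012] 0.44 px 322 156
tall_card [ 0.585 -0.035  0.001] 0.77 px 224 218
tall_edge [ 0.541 -0.046  0.129] 0.55 px 236 187
short_card [ 0.574 -0.37   0.002] 0.67 px 282 169
jam_jar [0.473 0.241 0.009] 0.75 px 192 297
mug [0.471 0.239 0.006] 0.56 px 193 297
mug [ 0.59  -0.187  0.016] 0.18 px
[... 306 characters left out ...]
 0.53 px 281 189
clip_grip [ 0.438 -0.436  0.012] 0.88 px 371 221
clip_grip [ 0.391 -0.037  0.014] 0.78 px 228 241
clip_grip [ 0.426 -0.19   0.018] 0.74 px 283 227
clip_grip [ 0.494 -0.195  0.012] 0.46 px 284 203
clip_mouth [ 0.483 -0.515  0.011] 0.79 px 398 204
clip_mouth [ 0.332 -0.224  0.014] 0.58 px 296 261
clip_mouth [ 0.594 -0.185  0.012] 0.54 px 279 167
clip_mouth [ 0.489 -0.008  0.018] 0.49 px 217 206
tall_card [ 0.589 -0.037 -0.002] 0.72 px 227 171
tall_edge [ 0.538 -0.043  0.129] 0.88 px 227 185
short_card [ 0.577 -0.371  0.001] 0.65 px 345 172
short_card [ 0.586 -0.036 -0.005] 0.5 px 227 171
jam_jar [ 0.663 -0.208 -0.   ] 0.69 px 287 143
mug [0.474 0.241 0.006] 0.72 px 127 213
0.9
```

View pics/scene0.png

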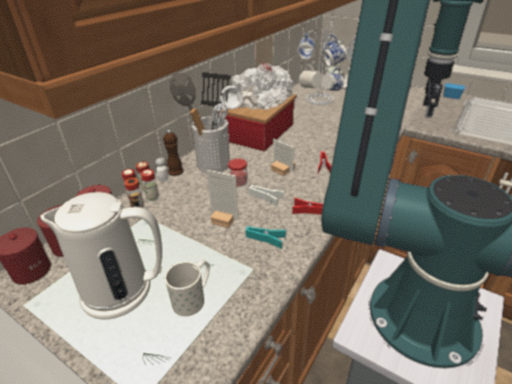

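View pics/top0.png

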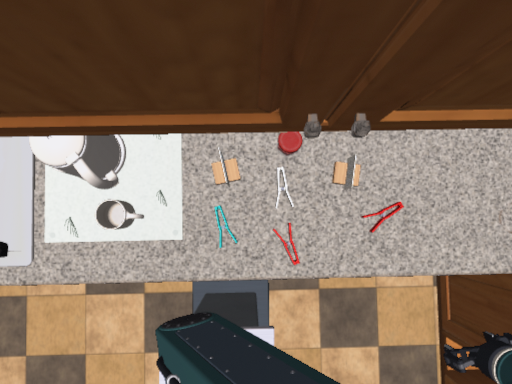

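Candidates that look like the clip, by top-view pixel: white (285,187), turquoise (223,226), red (287,243) and red (383,215). I choose the white one, at about (0.534, -0.190) with its jaws pointing away from the robot. In the scene view the left card at (222,190) is clearly taller than the right one at (284,155), so the tall card is at about (0.587, -0.036). Next I check a crop and hover over the clip for a close look.

```bash
cat > h.py <<'E'
from rig import r
import cv2,numpy as np
from scipy.spatial.transform import Rotation as R
def ori(yaw): # tool down, tool x along yaw
    c,s=np.cos(yaw),np.sin(yaw)
    return R.from_matrix(np.array([[c,s,0],[s,-c,0],[0,0,-1]])).as_rotvec()
def px(p,c):
    v=p["view"]@np.r_[c,1];return int(p["fx"]*v[0]/v[2]+p["cx"]),int(p["fy"]*v[1]/v[2]+p["cy"])
def marks(p,ts):
    for t in ts:
        for d in r.mark_of(t,p): print(t,np.round(d["centre"],4),round(d["score"],2),"px",px(p,d["centre"]))
E
python3 - <<'E'
from h import *
a=cv2.imread("pics/scene0.png")[120:260,190:350]
cv2.imwrite("pics/crop.png",cv2.resize(a,None,fx=4,fy=4,interpolation=cv2.INTER_CUBIC))
r.goto([0.47,-0.195,0.25],ori(np.radians(5)))
p=r.camera("wrist");cv2.imwrite("pics/w1.png",p["img"])
marks(p,("clip","clip_grip","clip_mouth","tall_edge","tall_card"))
p=r.camera("top");marks(p,("clip","clip_grip","clip_mouth","tall_edge","tall_card"))
s=r.read_state();print(s['time'],s['qpos'])
for y in (0,11,-11):print(r.inverse_kinematics([0.45,-0.06,0.14],ori(np.radians(y))))
E
```

```text
clip [ 0.4569 -0.4697  0.0009] 0.9 px (478, 183)
clip [ 0.4264 -0.0221 -0.0009] 0.83 px (110, 176)
clip [ 0.3853 -0.204   0.0027] 0.78 px (256, 220)
clip [ 0.536  -0.194  -0.0041] 0.65 px (259, 95)
clip_grip [ 0.4385 -0.4299  0.0148] 0.93 px (449, 198)
clip_grip [ 0.4255 -0.1913  0.0112] 0.83 px (249, 191)
clip_grip [ 0.3944 -0.0387  0.0154] 0.81 px (120, 206)
clip_grip [ 0.4969 -0.1964  0.0137] 0.56 px (258, 132)
clip_mouth [ 0.4868 -0.0113  0.0211] 0.65 px (88, 128)
clip_mouth [ 0.3312 -0.227   0.0148] 0.61 px (270, 263)
tall_edge [ 0.5416 -0.0434  0.1304] 0.93 px (51, 76)
tall_edge [ 0.5916 -0.1827  0.0109] 0.16 px (253, 39)
tall_card [ 0.5857 -0.0343  0.0011] 0.81 px (113, 33)
clip [ 0.3833 -0.1994  0.0006] 0.69 px (286, 242)
clip [ 0.4581 -0.4688  0.0023] 0.65 px (381, 214)
clip [ 0.4297 -0.0241 -0.0006] 0.62 px (223, 227)
clip_grip [ 0.436  -0.4378  0.0131] 0.74 px (371, 222)
clip_grip [ 0.394  -0.0365  0.0138] 0.65 px (228, 240)
clip_grip [ 0.4248 -0.1891  0.0158] 0.54 px (283, 228)
clip_mouth [ 0.4833 -0.516   0.0136] 0.78 px (399, 204)
clip_mouth [ 0.5934 -0.1846  0.0113] 0.55 px (279, 167)
clip_mouth [ 0.4887 -0.0108  0.0171] 0.49 px (218, 206)
clip_mouth [ 0.334 -0.223  0.015] 0.48 px (296, 260)
tall_edge [ 0.5387 -0.0407  0.127 ] 0.8 px (226, 185)
tall_card [ 0.5897 -0.0361 -0.0054] 0.97 px (227, 170)
3.2667 [-5.29182832e-01  2.31079621e-01  1.70767916e+00 -2.74734633e-05
  1.20281174e+00  9.54406535e-01]
[-2.84908286e-01  3.01384937e-01  1.94741541e+00 -4.44089210e-16
  8.92792307e-01  1.28588804e+00]
[-2.84908286e-01  3.01384937e-01  1.94741541e+00 -4.44089210e-16
  8.92792307e-01  1.09390182e+00]
[-2.84908286e-01  3.01384937e-01  1.94741541e+00 -4.44089210e-16
  8.92792307e-01  1.47787426e+00]
```

View pics/crop.png

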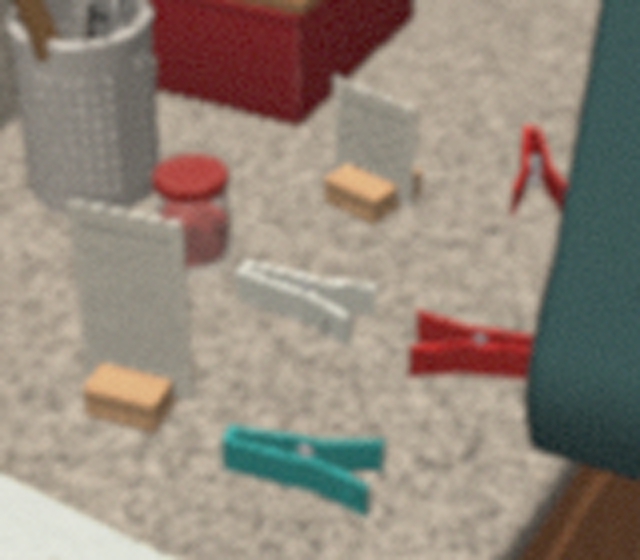

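View pics/w1.png

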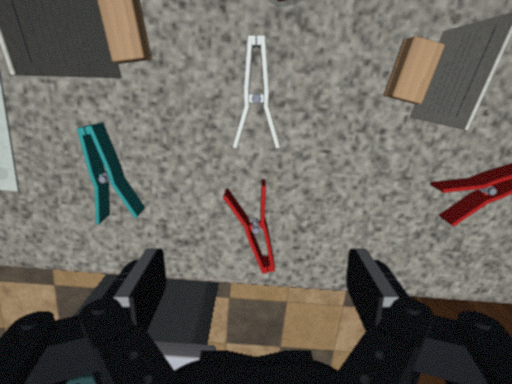

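The crop confirms the white clip at scene (266,197), and it is not one of the red or turquoise ones. The left card is the taller. In the wrist view the white clip's tip, pin and levers line up vertically at column 257, so its yaw is 5°. Next: grasp, lift and look.

```bash
python3 - <<'E'
from h import *
o=ori(np.radians(5))
r.movel([0.4962,-0.1946,0.10],o,vel=0.25)
print(r.movel([0.4962,-0.1946,0.025],o,vel=0.08,guard=8))
r.grab();s=r.read_state();print(s['tool_pos'],s['width'],s['finger_force'],s['time'])
r.movel([0.4962,-0.1946,0.16],o,vel=0.12)
r.movel([0.405,-0.07,0.16],ori(np.radians(9.5)),vel=0.15)
s=r.read_state();print(s['tool_pos'],s['width'],s['finger_force'],s['time'])
T=("clip","clip_mouth","tall_edge","tall_card")
for n in("wrist","top","scene"):
    p=r.camera(n);cv2.imwrite(f"pics/{n}2.png",p["img"]);print(n);marks(p,T)
a=cv2.imread("pics/top2.png")[130:280,160:310];b=cv2.imread("pics/scene2.png")[140:290,180:330]
cv2.imwrite("pics/c2.png",np.hstack([cv2.resize(x,(400,400),interpolation=cv2.INTER_CUBIC) for x in(a,b)]))
print(r.read_state()['time'])
E
```

```text
False
[ 0.4969099  -0.19494809  0.02607511] 0.016071819678101843 59.676305651664734 5.7417
[ 0.40607517 -0.07066055  0.1602222 ] 0.016381433937346437 58.64814341068268 8.2
wrist
clip [ 0.4484 -0.0667  0.1322] 0.8 px (262, 166)
clip [ 0.3861 -0.2045  0.0021] 0.77 px (391, 217)
clip [ 0.4267 -0.0243  0.0015] 0.77 px (208, 144)
clip_mouth [ 0.3306 -0.2262  0.0152] 0.9 px (401, 278)
clip_mouth [ 0.4887 -0.0072  0.0207] 0.62 px (192, 66)
top
clip [ 0.4484 -0.0626  0.1325] 0.7 px (235, 221)
clip [ 0.3862 -0.2018  0.0014] 0.67 px (287, 241)
clip [ 0.4571 -0.4716  0.0032] 0.64 px (382, 214)
clip [ 0.4299 -0.0262  0.0006] 0.39 px (224, 227)
clip_mouth [ 0.4817 -0.5137  0.0149] 0.86 px (398, 205)
clip_mouth [ 0.5058 -0.0508  0.1482] 0.68 px (230, 198)
clip_mouth [0.4744 0.2449 0.0057] 0.54 px (126, 213)
clip_mouth [ 0.3327 -0.2234  0.0151] 0.52 px (296, 261)
clip_mouth [ 0.4882 -0.0124  0.0153] 0.42 px (218, 206)
tall_edge [ 0.5382 -0.0443  0.1287] 0.81 px (227, 185)
tall_edge [ 0.4499 -0.0631  0.1371] 0.28 px (235, 220)
tall_card [ 0.5859 -0.0359 -0.0027] 0.59 px (227, 172)
tall_card [ 0.4476 -0.0644  0.1315] 0.51 px (236, 221)
scene
clip [ 0.3807 -0.2036  0.0024] 0.92 px (309, 211)
clip [ 0.4465 -0.0631  0.1319] 0.84 px (268, 194)
clip [ 4.542e-01 -4.668e-01 -3.000e-04] 0.74 px (323, 166)
clip [ 0.4326 -0.0294  0.0039] 0.61 px (266, 237)
clip_mouth [ 0.4858 -0.0101  0.0142] 0.88 px (247, 232)
clip_mouth [ 0.5055 -0.0546  0.1491] 0.76 px (248, 184)
clip_mouth [ 0.4816 -0.5159  0.0128] 0.59 px (322, 156)
clip_mouth [ 0.336  -0.2218  0.0184] 0.57 px (325, 208)
tall_edge [ 0.5392 -0.0449  0.13  ] 0.86 px (237, 187)
tall_card [ 0.5837 -0.0355 -0.0034] 0.91 px (225, 220)
tall_card [0.4707 0.24   0.0058] 0.51 px (193, 298)
8.95
```

View pics/wrist2.png

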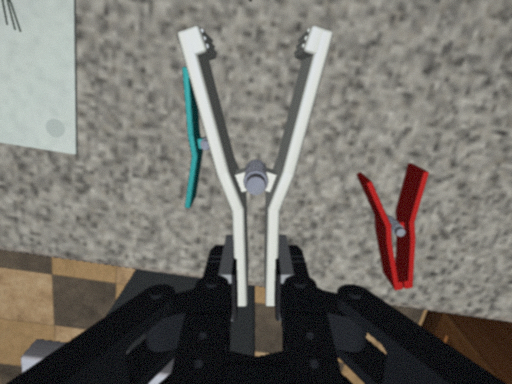

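View pics/c2.png

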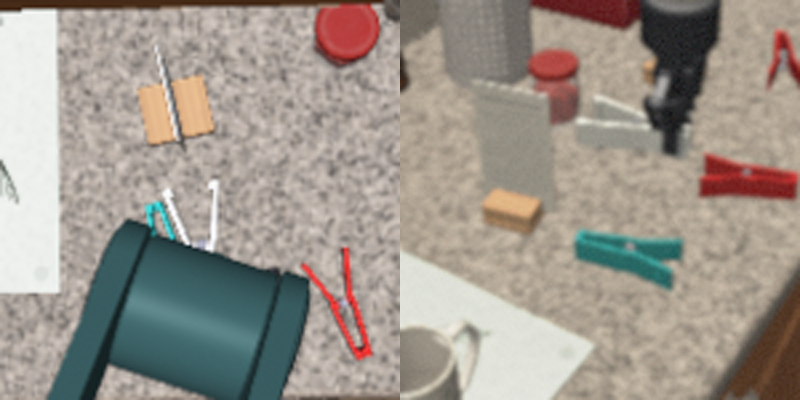

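The clip is wide open, with its tips at wrist pixels (192,40) and (317,38), the pin at (256,178), and symmetric about the tool. It is level: the pin is at z 0.132 and the mouth minus half height at 0.133. I'll check the card's yaw against its pixels, then slide in.

```bash
python3 - <<'E'
from h import *
p=r.camera("top");q=r.camera("scene")
E=np.array([0.5397,-0.0435]);
im=cv2.resize(p["img"][130:200,190:260],(560,560),interpolation=cv2.INTER_CUBIC)
for yaw in(9.7,):
    d=np.array([np.cos(np.radians(yaw)),np.sin(np.radians(yaw))])
    for s in(0,.09):
        for z in(.17,.10):
            v=p["view"]@np.r_[E+s*d,z,1];u=(p["fx"]*v[0]/v[2]+p["cx"],p["fy"]*v[1]/v[2]+p["cy"])
            print(s,z,np.round(u,1))
            cv2.circle(im,(int((u[0]-190+.5)*8),int((u[1]-130+.5)*8)),4,(0,0,255) if z>.15 else (255,0,0),1)
cv2.imwrite("pics/c3.png",im)
E
```

```text
0 0.17 [226.7 183.7]
0 0.1 [228.2 185.8]
0.09 0.17 [219.9 147.6]
0.09 0.1 [221.8 151.8]
```

View pics/c3.png

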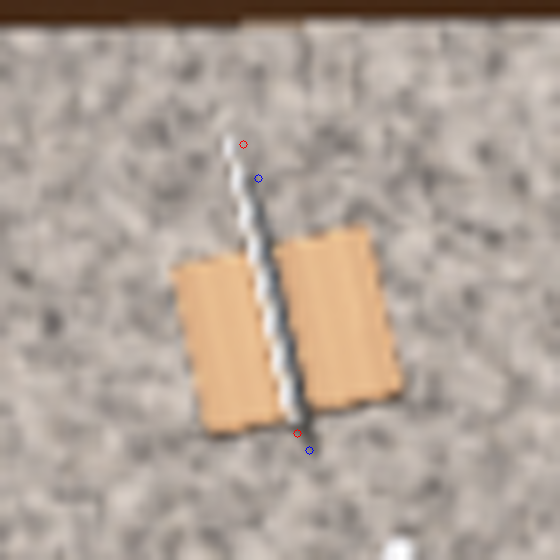

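The white top edge of the card runs from crop (228,138) to (293,422), which gives a yaw of about 11.8°. The near edge matches to within about 1 mm.

```bash
python3 - <<'E'
from h import *
E=np.array([0.5402,-0.0427]);y=np.radians(11.8);d=np.array([np.cos(y),np.sin(y)])
n=np.array([-d[1],d[0]]);o=ori(np.radians(11.3))
def tcp(depth): return np.r_[E+(depth-0.1005)*d,0.142]
r.movel(tcp(-0.035),o,vel=0.08)
print(r.movel(tcp(0.015),o,vel=0.05,guard=4))
r.wait(.3)
s=r.read_state();print(tcp(.015),s['tool_pos'],s['width'],s['finger_force'],s['ft_force'],s['time'])
ims=[]
T=("clip","clip_mouth","tall_edge","tall_card")
for nme in("wrist","top","scene"):
    p=r.camera(nme);cv2.imwrite(f"pics/{nme}4.png",p["img"]);print(nme);marks(p,T)
a=cv2.imread("pics/top4.png")[140:240,180:280];b=cv2.imread("pics/scene4.png")[140:240,200:300]
cv2.imwrite("pics/c4.png",np.hstack([cv2.resize(cv2.imread("pics/wrist4.png"),(400,300)),np.zeros((300,2,3),np.uint8)][:1]+[cv2.resize(a,(200,300)[:1]*2) if 0 else cv2.resize(x,(200,200),interpolation=cv2.INTER_CUBIC)[[*range(200)]+[199]*100] for x in(a,b)]))
E
```

```text
False
[ 0.45650684 -0.06018441  0.142     ] [ 0.45638489 -0.06023801  0.14203596] 0.016076258229763458 58.687065839767456 [ 0.52028287 -0.14205502 -0.45125234] 10.875
wrist
clip [ 0.3877 -0.204   0.0033] 0.93 px (390, 277)
clip [ 0.4304 -0.0227 -0.0015] 0.87 px (208, 199)
clip [ 0.5008 -0.0552  0.1099] 0.73 px (264, 159)
clip_mouth [ 0.4862 -0.0105  0.0202] 0.89 px (200, 139)
tall_edge [ 0.5409 -0.0433  0.1281] 0.69 px (256, 67)
tall_card [ 0.5857 -0.0333  0.0013] 0.66 px (254, 7)
top
clip [ 3.843e-01 -2.004e-01  2.000e-04] 0.73 px (286, 242)
clip [ 0.4562 -0.4719  0.001 ] 0.61 px (382, 214)
clip [ 0.4982 -0.0498  0.1181] 0.55 px (230, 201)
clip_mouth [ 0.4826 -0.5153  0.015 ] 0.79 px (399, 205)
clip_mouth [ 0.3345 -0.2231  0.0148] 0.55 px (296, 260)
clip_mouth [ 0.5521 -0.0389  0.1265] 0.49 px (225, 180)
tall_edge [ 0.5416 -0.0408  0.1259] 0.89 px (226, 184)
tall_card [ 0.5884 -0.036  -0.0008] 0.68 px (227, 171)
scene
clip [ 3.801e-01 -2.061e-01  2.000e-04] 0.74 px (310, 211)
clip [ 0.4553 -0.47   -0.0006] 0.7 px (323, 166)
clip [ 0.4331 -0.0297  0.0022] 0.65 px (266, 238)
clip [ 0.4987 -0.0501  0.1181] 0.58 px (250, 194)
clip_mouth [ 0.5538 -0.0404  0.1316] 0.92 px (231, 186)
clip_mouth [ 0.4877 -0.0105  0.0187] 0.76 px (246, 230)
clip_mouth [ 0.3301 -0.2246  0.0157] 0.73 px (328, 209)
clip_mouth [ 0.4829 -0.515   0.0124] 0.67 px (321, 156)
tall_edge [ 0.5405 -0.0434  0.1288] 0.71 px (236, 188)
tall_edge [ 0.4992 -0.0518  0.1157] 0.42 px (250, 194)
tall_card [ 0.586  -0.0352 -0.0009] 0.72 px (224, 219)
```

View pics/wrist4.png

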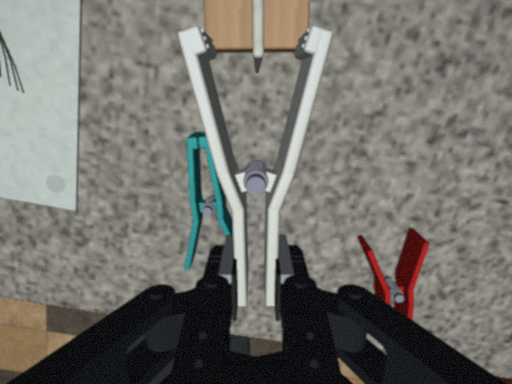

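The card edge at wrist pixel (258,60–70) stands centred between the open jaws, whose inner faces are at about 210 and 303, and lies about 13 mm inside the mouth. The tool feels no contact force, and the card's estimated position has not changed. Handing in.

```bash
python3 -c "
from rig import r
print(r.finish_job())"
```

```text
the job is handed in; nothing more can be done
None
```

I handed the job in at about 11 s of robot time: the white clip is held squeezed wide open and level, with the tall card's near edge centred about 13 mm inside its jaws and no contact force felt.

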